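# Shim the rocking microscope

### The arm

A 6-joint arm with a two-finger parallel gripper is mounted at the origin on the work surface. World frame = base frame: x ahead of the robot, y to its left, z up, the work surface at z = 0. Lengths are in mm, angles in degrees, forces in N, time in s.
With the tool pointing down it reaches from about 150 to 775 mm from the base axis. Payload 6.1 kg.
Tool frame: the origin (TCP) lies at the very end of the fingers, on their centre line; the grasp point (between the pads) lies arm.hold_point_z behind it (arm.hold_point_z is the distance from the TCP to the grasp point, in mm); z points along the fingers, y is the line along which they close (so a half turn about z gives the same grasp; the last joint's range is limited). The gripper opens to 85 mm and grips with 20 to 120 N. Pads are 22 mm wide; open, the fingers measure 114 mm over their backs; the gripper's body (76 mm by 85 mm) begins 54 mm behind the grasp point. The pads swing forward as they close: fully open they stand 13 mm farther back than shut.
Start: joints at [-70.359, 7.208, -2.269, 80.523, 0, 90], TCP at [176.459, -494.44, 231.295] pointing down, gripper open.
Joint ranges: [-155.77, 155.77], [-54.66, 111.73], [-72.52, 77.12], [-102.08, 115.82], [-83.92, 84.16], [-180, 180]. Speed limits (degrees/s): [136.94, 136.94, 172.46, 180, 180, 180].

### API

Orientations are given as [roll, pitch, yaw] about the fixed x, y, z axes, in that order (R = Rz(yaw) Ry(pitch) Rx(roll)).
In Python, from workcell import arm gives the robot as it stands.
- The arm moves only by the tool servo_tool, never from a script. Its argument "rows" is a list of rows, each an object with "offset": the shift along the tool's x, y, z scaled (see below), a list of three; "rot": the turn, a rotation vector about the tool's x, y, z scaled (see below), a list of three; "claw": the opening, from 0 (shut) to 1 (fully open). A call has 1 to 12 rows; each row shifts and turns the commanded pose from where the row before left it, along the tool's axes as they then stand; what a row does not reach is not made up. The controller multiplies each number of a shift by 30 mm and each number of a turn by 10 degrees. A row lasts 1/8 s, in which the tool goes at most 62.5 mm and 10.7 degrees, less where a joint would pass 70% of its speed; a pose out of reach is approached as far as the arm can. A call with a number of a shift or a turn outside -1 to 1 is refused whole. A call with a gripper value outside its range is refused whole. The fingers move at their own pace and stop on an object; "squeeze" is the grip in N (left out, the last holds). Time passes only in rows, so rows that do not move let the fingers close. It gives the time, the measured TCP pose, the force, the opening and the grip force at its end, in the units of the state.
- arm.get_obs(): the state, without advancing time (a new reading comes with each control period).
- arm.capture(name): name is "side" or "top"; returns a dict with "pixels" (420x560x3 uint8, red, green, blue), "depth" (420x560 float32, mm along the optical axis (not along the pixel's ray), 0 where there is no reading), "mtx" (3x3 intrinsics, pixels), "R" (3x3) and "t" (3): a world point X has camera coordinates R X + t. Camera axes: x right, y down, z forward; pixel columns grow to the right and rows downward; lengths in mm; the calibration is good to about 2 mm. A picture is of the moment at which its call begins.
- arm.sign_off(): hands the job in; it is judged then, once.
The state is a dict: "time": time; "q": joint angles; "dq": joint speeds; "effort": joint torques, N m; "tcp_pos": TCP position; "tcp_rot": TCP orientation; "wrist_force": force on the tool from outside, world axes, zero at the start; "ft_torque": the same for the moment, N m; "gripper_width": finger opening in mm; "grasp_force": force on a finger pad.
Only numpy, scipy, OpenCV 4.12 (cv2) and the standard library are available. Lean on these libraries where they do the work, as an engineer would, in place of code of your own. Each camera call takes 0.05 s, during which the arm holds its last target. There are 200 camera calls.

### The job

The microscope rocks because the rubber foot at its front left corner is missing (yellow sticker). Take the orange tapered shim, lay its flat underside on the granite slab and slide it, thin tip first and square to the left flank, in under the base below the yellow sticker until it drags snugly between slab and base, without jacking the microscope up. Finish holding the shim there, still in the gripper; do not knock the microscope and leave the other things where they are.

Things in the scene. Friction and masses are not known exactly. Their poses are not given: they have to be found in the camera images.
- slab: dark grey granite slab, 370 x 254 mm, fixed; origin under its centre, on the bench, z up. Its flat top is 46 mm above the bench. The microscope stands on it with the same yaw. The slab reaches 20 mm beyond the microscope's left flank. Gap from slab top to the base's flat underside: 4.0 to 6.2 mm, different each time, too fine to read here: feel for it
- foot_place (a point): where the shim goes in: lower edge of the cream base's left flank, middle of the yellow sticker (30 mm wide), 50 mm behind the front corner. x to the microscope's back, y out of the flank, z up; the shim slides in along -y. Base 270 x 190 mm, sides 34 mm high; nothing below it for 100 mm inwards and 30 mm either way. The stage above ends 9 mm inside the flank
- microscope (a joint): rocking of the microscope on its three rubber feet, rad; about 0 as it stands, grows as the foot place is lifted (0.01 rad = 1.2 mm). It gives like a stiff spring, about 11 N per mm of lift there. The drag felt when pulling or pushing the shim is about 1.2 times the pinch
- shim_grip (a point): centre of the orange shim's ribbed grip block: 40 mm along x, 28 mm wide (y), 26 mm high; take it across its 28 mm width. x points along the shim to its thin tip, z up. The shim lies flat, underside 13 mm below this point. The blade begins 20 mm ahead of this point. About 60 g. Leaning it on the slab drags too, so rest it there lightly
- shim_tip (a point): middle of the orange shim's thin tip, at its underside, 140 mm ahead of the grip; axes as the grip's. Blade 120 mm long, 36 mm wide, underside flat, top sloping from 2 mm thick here to 11.6 mm at the block (0.08 mm per mm). It touches the base with 25 to 53 mm past the flank; from there each mm adds about 0.8 N of drag; 4 to 10 N is snug
- grey_shim_grip (a point): centre of the grip block of a grey shim of the same outline (tip 10 mm thick: too thick here), lying on the 2 mm blue pad as the orange one does; leave alone
- slide_box: white open slide box with glass slides, 104 x 84 x 32 mm, lid folded out flat to +x (another 108 mm, 12 mm high); origin under the box's centre; leave alone
- oil_bottle: small amber bottle, 32 mm across, 68 mm high, origin under it; leave alone
- petri_dish: clear petri dish, 93 mm across, 17 mm high, origin under it; leave alone
- objective: steel microscope objective standing upright, 27 mm across, 48 mm high, origin under it; leave alone
- spirit_level: round aluminium spirit level with green vial, 52 mm across, 12 mm high, on the slab in front of the microscope, origin under it; leave alone
Things that resemble listed ones, but are neither listed nor needed, are in the scene too. There is more than one size of the part that bears shim_grip; the job needs the larger.

How it is judged:
By the outcome, as a careful person would: the job done as asked, in the order asked, and still so for the second after the job is handed in, while the arm keeps its last pose, push and grip.
It also fails if it takes over 48 s, if anything falls off the work surface, if the arm or the gripper's body presses on something with over 40 N, if the wrist force passes 120 N, or if a joint passes its speed limit or range.

## Working session

There is one attempt and no reset: what is moved stays moved. The work goes in short steps, Python scripts to look and compute and a tool call to move; the robot and the scene stay as the last step left them, time stands still between calls to the robot, and variables do not carry over. Pictures are saved under pics/ and viewed, at most 10 in all, crops included, and the job is handed in when it is done.

Besides the shell and the picture viewer there is one more tool, called after "Call:" as name(argument=value, ...), one argument or row to a line, values as JSON. servo_tool: Moves the arm, as the interface text tells. Its arguments: {"type":"object","properties":{"rows":{"type":"array","items":{"type":"object","properties":{"offset":{"type":"array","items":{"type":"number","minimum":-1,"maximum":1}},"rot":{"type":"array","items":{"type":"number","minimum":-1,"maximum":1}},"claw":{"type":"number"}}}},"squeeze":{"type":"number"}},"required":["rows"]}

```bash
mkdir -p pics; ls
python3 - <<'E'
from workcell import arm
import cv2,numpy as np,pickle
d={}
for n in("top","side"):
    c=arm.capture(n);d[n]=c
    cv2.imwrite(f"pics/{n}0.png",c["pixels"][:,:,::-1])
    print(n,c["mtx"].tolist(),np.round(c["R"],3).tolist(),np.round(c["t"],1).tolist(),np.round(-c["R"].T@c["t"]))
pickle.dump(d,open("c0.pkl","wb"))
print(arm.hold_point_z,arm.get_obs())
E
```

```text
pics
top [[426.76406327883376, 0.0, 279.0679506803953], [0.0, 426.76406327883376, 206.33862398692273], [0.0, 0.0, 1.0]] [[-0.014, -1.0, -0.026], [-0.985, 0.019, -0.174], [0.174, 0.023, -0.985]] [95.3, 449.5, 1102.5] [ 252.   62. 1166.]
side [[399.422450740247, 0.0, 286.8307412939464], [0.0, 399.422450740247, 204.1293772024862], [0.0, 0.0, 1.0]] [[-0.855, -0.519, -0.008], [-0.355, 0.597, -0.719], [0.378, -0.612, -0.695]] [449.5, 180.6, 1020.8] [ 62. 750. 843.]
18.700000000000003 {'time': 0.1, 'q': array([-7.03577837e+01,  7.23705046e+00, -2.32109644e+00,  8.05228991e+01,
        1.24305850e-03,  9.00008023e+01]), 'dq': array([ 0.10211858, -0.06167748,  0.05582304, -0.00133879,  0.15239345,
        0.06580996]), 'effort': array([-1.58197880e-03, -4.36903203e+01,  3.53605735e+01,  1.37202177e-02,
       -5.24178017e-05,  1.86854231e-05]), 'tcp_pos': array([ 176.35914125, -494.10254841,  230.6095024 ]), 'tcp_rot': array([-1.79918954e+02, -1.24192245e-03,  1.96414123e+01]), 'wrist_force': array([ 0.74541927, -0.09621362, -0.37886174]), 'ft_torque': array([ 0.04820937, -0.04267666,  0.07983044]), 'grasp_force': 0.0, 'gripper_width': 85.49174982473002}
```

View pics/top0.png

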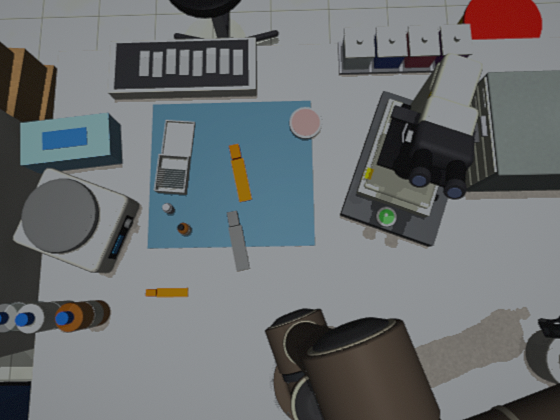

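View pics/side0.png

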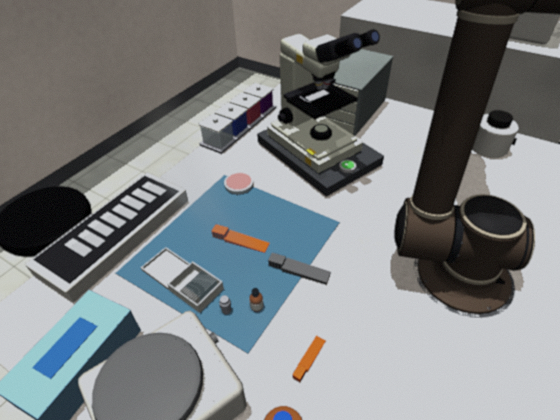

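Top view: there are two orange shims, one at (240,173) on the pad and one at (167,293) off the pad. The one on the pad is clearly the larger (about 57 px against 43 px long), with its block at (235,152) and tip at (247,200). The grey shim at (238,240) is not wanted. The yellow sticker is at (368,173), on the slab's left side.

```bash
cat > h.py <<'E'
import numpy as np,cv2
def ray(c,uv,z):
    d=c["R"].T@np.linalg.inv(c["mtx"])@np.array([uv[0],uv[1],1.]); o=-c["R"].T@c["t"]
    return o+d*(z-o[2])/d[2]
def pts(c,m):
    v,u=np.nonzero(m&(c["depth"]>0)); z=c["depth"][v,u]
    p=np.linalg.inv(c["mtx"])@np.stack([u,v,np.ones(len(u))])*z
    return (c["R"].T@(p-c["t"][:,None])).T,u,v
def hsv(c): return cv2.cvtColor(c["pixels"],cv2.COLOR_RGB2HSV)
E
python3 - <<'E'
import pickle,numpy as np,cv2
from h import *
d=pickle.load(open("c0.pkl","rb"))
for n in d:
    c=d[n];H=hsv(c)
    for nm,lo,hi in(("orange",(3,150,80),(20,255,255)),("yellow",(22,120,100),(35,255,255))):
        m=cv2.inRange(H,lo,hi)
        k,l,s,ce=cv2.connectedComponentsWithStats(m)
        for i in range(1,k):
            if s[i,4]<12: continue
            P,u,v=pts(c,l==i)
            print(n,nm,s[i].tolist(),ce[i].round(1),P.mean(0).round(1) if len(P) else"",np.percentile(P[:,2],[2,50,98]).round(1) if len(P) else"", np.array(cv2.boxPoints(cv2.minAreaRect(np.argwhere(l==i)[:,::-1].astype(np.int32)))).round(1).tolist())
c=d["top"];s=cv2.resize(c["pixels"][80:260,220:480],None,fx=3,fy=3,interpolation=cv2.INTER_CUBIC)
cv2.imwrite("pics/crop1.png",s[:,:,::-1])
c=d["side"]
a=cv2.resize(c["pixels"][100:260,200:390],None,fx=4,fy=3.7,interpolation=cv2.INTER_CUBIC)
cv2.imwrite("pics/crop2.png",a[:,:,::-1])
E
```

```text
top orange [229, 144, 16, 25, 154] [235.6 152.9] [607.3 207.2  23.7] [ 8.6 25.5 30.2] [[227.89999389648438, 145.60000610351562], [239.6999969482422, 143.3000030517578], [244.60000610351562, 167.89999389648438], [232.8000030517578, 170.1999969482422]]
top orange [179, 223, 9, 10, 38] [184.1 228.4] [395.2 340.7  47. ] [41.9 47.2 51.2] [[178.60000610351562, 231.0], [182.1999969482422, 222.60000610351562], [188.60000610351562, 225.39999389648438], [185.0, 233.6999969482422]]
top orange [146, 288, 42, 9, 144] [159.9 291.8] [230.4 410.6  10.8] [ 0.1 12.  21.5] [[146.0, 288.0], [187.0, 288.0], [187.0, 296.0], [146.0, 296.0]]
top orange [56, 303, 27, 29, 390] [ 71.5 316.4] [179.8 571.2 158. ] [153.4 158.9 163.2] [[56.0, 303.0], [82.0, 303.0], [82.0, 331.0], [56.0, 331.0]]
top yellow [365, 168, 9, 12, 72] [368.8 173.1] [ 522.6 -144.5   99.6] [ 94.9  99.5 104.1] [[363.79998779296875, 177.10000610351562], [367.8999938964844, 166.8000030517578], [373.79998779296875, 169.10000610351562], [369.6000061035156, 179.39999389648438]]
side orange [213, 226, 14, 8, 79] [219.6 229.5] [613.1 213.4  27.8] [
[... 492 characters left out ...]
99938964844, 294.8999938964844], [260.5, 299.8999938964844], [251.3000030517578, 301.1000061035156]]
side orange [293, 337, 32, 44, 475] [308.2 358. ] [230.1 397.4   8. ] [ 0.2  5.8 19.9] [[291.0, 375.6000061035156], [316.5, 335.29998779296875], [325.5, 340.8999938964844], [300.0, 381.29998779296875]]
side orange [265, 407, 36, 13, 177] [283.3 413.1] [189.9 561.8 159.4] [156.8 159.4 162.1] [[265.0, 407.0], [300.0, 407.0], [300.0, 419.0], [265.0, 419.0]]
side yellow [307, 149, 9, 6, 36] [310.8 151.3] [ 524.7 -142.4  101. ] [ 97.8 101.1 103.4] [[305.8999938964844, 150.60000610351562], [308.3999938964844, 146.89999389648438], [315.29998779296875, 151.5], [312.79998779296875, 155.1999969482422]]
```

View pics/crop1.png

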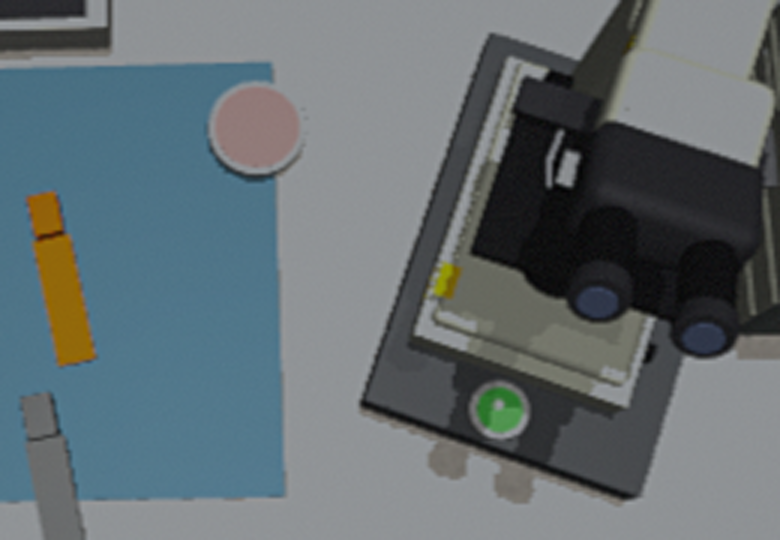

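View pics/crop2.png

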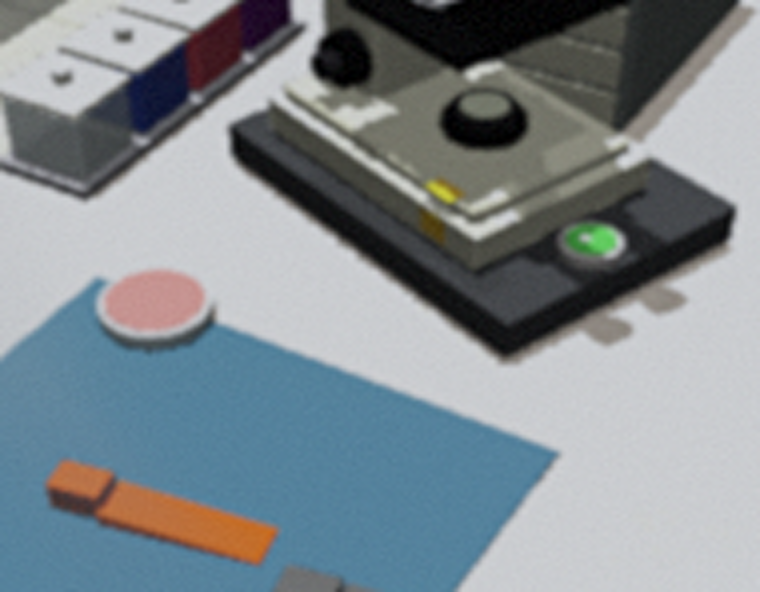

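The crops confirm the full-length orange shim on the pad: its block is at the far end and its tip points toward the robot. The sticker shows on the flank at side pixel ≈(308,160) and on the top rim at (311,151). Next I'll fit the slab edge, the flank sticker and the shim axis.

Run:
```python
import pickle,numpy as np,cv2
from h import *
d=pickle.load(open("c0.pkl","rb"))
c=d["top"];H=hsv(c);g=cv2.GaussianBlur(cv2.cvtColor(c["pixels"],cv2.COLOR_RGB2GRAY),(3,3),0).astype(float)
# left edge: per row, subpixel bright->dark crossing near expected line
def cross(prof,lev):
    i=np.nonzero((prof[:-1]>lev)&(prof[1:]<=lev))[0]
    return None if len(i)==0 else i[0]+(prof[i[0]]-lev)/(prof[i[0]]-prof[i[0]+1])
W=[]
for v in range(100,210):
    u0=340.7+(215-v)*(383.3-340.7)/(215-91.7)
    a=int(u0)-7;p=g[v,a:a+15];lev=(p[:3].mean()+p[-3:].min())/2
    x=cross(p,lev)
    if x is not None: W.append(ray(c,(a+x,v),46)[:2])
W=np.array(W)
def fit(W):
    vx,vy,x0,y0=cv2.fitLine(W.astype(np.float32),cv2.DIST_HUBER,0,.01,.01).ravel()
    if vx<0: vx,vy=-vx,-vy
    return np.array([vx,vy]),np.array([x0,y0])
L,P0=fit(W);print("slab left edge yaw",np.degrees(np.arctan2(L[1],L[0])),P0, W[0],W[-1])
# front edge: per column bottom-up
F=[]
for u in range(355,425):
    v0=216+(u-341)*(244-215)/(432-340.7)
    a=int(v0)-8;p=g[a:a+18,u]
    # print-free: top->front face transition grey->black
    dd=np.diff(p);F.append((u,a+dd.argmin()+.5,a+dd.argmax()+.5))
F=np.array(F)
A=np.array([ray(c,(f[0],f[1]),46)[:2] for f in F])
D,Q=fit(A[:, :]);print("front top edge dir",np.degrees(np.arctan2(D[1],D[0])),Q)
# yellow on both faces
for n in d:
    c=d[n];H=hsv(c);m=cv2.inRange(H,(18,110,40),(36,255,255))
    roi=np.zeros_like(m)
    if n=="side": roi[140:175,295:325]=255
    else: roi[160:190,355:385]=255
    v,u=np.nonzero(m&roi); 
    for a,b in zip(u,v): pass
    P,uu,vv=pts(c,(m&roi)>0)
    print(n,"\n".join(f"{r} n={np.sum(vv==r)} u={uu[vv==r].mean():.1f} V={H[r,uu[vv==r],2].mean():.0f} P={P[vv==r].mean(0).round(1)}" for r in sorted(set(vv))))
# shim
for n in d:
    c=d[n];H=hsv(c);m=cv2.inRange(H,(3,120,50),(22,255,255))
    k,l,s,ce=cv2.connectedComponentsWithStats(cv2.morphologyEx(m,cv2.MORPH_CLOSE,np.ones((5,5))))
    i=l[173,240] if n=="top" else l[241,246]
    r=cv2.boxPoints(cv2.minAreaRect(np.argwhere(l==i)[:,::-1].astype(np.int32)));print(n,s[i],r.tolist())
    P,u,v=pts(c,l==i)
    for lo,hi in((20,40),(-5,18)):
        q=P[(P[:,2]>lo)&(P[:,2]<hi)];print(lo,len(q),q.mean(0).round(1),q.min(0).round(1),q.max(0).round(1))
    vx=np.linalg.svd(P[:,:2]-P[:,:2].mean(0))[2][0];print("yaw",np.degrees(np.arctan2(vx[1],vx[0])), P.mean(0))
```

```text
slab left edge yaw -20.961744 [ 600.7171  -137.25583] [ 743.92976242 -192.08758605] [439.78693083 -75.72141459]
front top edge dir 68.94114 [ 384.97324 -194.14041]
top 168 n=4 u=369.5 V=134 P=[ 536.  -146.9   99.7]
169 n=7 u=370.0 V=131 P=[ 533.5 -148.1   99.1]
170 n=8 u=369.5 V=131 P=[ 531.1 -146.9   98.1]
171 n=7 u=370.0 V=131 P=[ 528.  -147.7   99.9]
172 n=7 u=369.0 V=130 P=[ 525.4 -145.    99.9]
173 n=8 u=368.5 V=127 P=[ 523.2 -143.9   98.5]
174 n=7 u=368.0 V=130 P=[ 520.7 -142.6   97.8]
175 n=7 u=368.0 V=131 P=[ 517.6 -142.1   99.9]
176 n=7 u=368.0 V=132 P=[ 514.8 -141.8  100.5]
177 n=6 u=367.5 V=129 P=[ 512.4 -140.6   99.7]
178 n=5 u=368.0 V=116 P=[ 509.8 -141.7   99.6]
179 n=1 u=369.0 V=111 P=[ 507.8 -144.7   96.6]
side 148 n=2 u=309.5 V=123 P=[ 535.8 -154.5  101.7]
149 n=5 u=309.0 V=147 P=[ 535.2 -150.3  100.8]
150 n=8 u=309.5 V=156 P=[ 530.7 -145.3  101.8]
151 n=8 u=310.5 V=162 P=[ 525.5 -142.3  101.9]
152 n=8 u=311.5 V=161 P=[ 521.1 -140.7  100.8]
153 n=6 u=311.5 V=160 P=[ 519.1 -137.1  100. ]
154 n=3 u=312.0 V=146 P=[ 515.5 -133.8   99.6]
157 n=2 u=305.5 V=76 P=[ 538.1 -13
[... 462 characters left out ...]
77344, 143.00086975097656], [251.2776641845703, 198.88047790527344], [239.30137634277344, 201.42091369628906]]
20 134 [611.5 209.2  26.3] [591.  194.5  20.5] [633.1 225.7  31.9]
-5 528 [536.3 194.6   7.6] [474.2 166.6  -1.9] [633.4 229.5  17.7]
yaw -168.54325651063198 [551.57041287 197.59984757  11.39159042]
side [212 225  57  27 574] [[210.416259765625, 234.4343719482422], [214.4207763671875, 223.22169494628906], [268.52032470703125, 242.54295349121094], [264.51580810546875, 253.75563049316406]]
20 109 [612.6 213.2  27.4] [593.7 196.5  20.1] [633.1 230.1  31.9]
-5 462 [538.3 197.2   8.9] [477.2 166.7   1. ] [597.4 228.3  17.9]
yaw -167.62448810847894 [552.53993328 200.30891925  12.41003485]
```

Run:
```python
import pickle,numpy as np
from h import *
d=pickle.load(open("c0.pkl","rb"));c=d["top"]
A=ray(c,(233.4,144.3),28);T=ray(c,(245.3,200.2),3);v=(A-T)[:2];n=np.linalg.norm(v)
print(A,T,"len(160)",n,np.degrees(np.arctan2(v[1],v[0])),"grip",A[:2]-20*v/n,T[:2]+140*v/n)
H=hsv(c)
P,u,w=pts(c,cv2.inRange(H,(3,120,50),(22,255,255))[140:165,225:250].any() and np.pad(cv2.inRange(H,(3,120,50),(22,255,255))[140:165,225:250]>0,((140,255),(225,310))))
q=P[P[:,2]>24];print(np.median(q,0),(q.min(0)+q.max(0))/2)
L=np.array([.9338,-.3578]);N=np.array([.3578,.9338]);print("foot",np.array([600.7,-137.26])-70.35*L-20*N)
```

```text
[631.16829312 212.91367931  28.        ] [476.72235502 182.3485781    3.        ] len(160) 157.44133258293226 11.194281759899567 grip [611.54880241 209.03095033] [614.05878999 209.52768094]
[612.58655884 208.70192318  26.97315089] [612.41644685 210.07341187  27.97143558]
foot [ 527.85117 -130.76477]
```

Call:
servo_tool(
  rows=[
    {"offset": [0,0,0],"rot": [0,0,0.76],"claw": 1},
    {"offset": [0.4,-0.98,0]},
    {"offset": [0.4,-0.98,0]},
    {"offset": [0.4,-0.98,0]},
    {"offset": [0.4,-0.98,0]},
    {"offset": [0.4,-0.98,0]},
    {"offset": [0.4,-0.98,0]},
    {"offset": [0.4,-0.98,0]},
    {"offset": [0.4,-0.98,0]},
    {"offset": [0.4,-0.98,0]},
    {"offset": [0.4,-0.98,0]},
    {"offset": [0.4,-0.98,0]},
  ],
)

```text
invalid input
```

Call:
servo_tool(
  rows=[
    {"offset": [0,0,0],"rot": [0,0,0.82],"claw": 1},
    {"offset": [0.4,-0.98,0],"rot": [0,0,0],"claw": 1},
    {"offset": [0.4,-0.98,0],"rot": [0,0,0],"claw": 1},
    {"offset": [0.4,-0.98,0],"rot": [0,0,0],"claw": 1},
    {"offset": [0.4,-0.98,0],"rot": [0,0,0],"claw": 1},
    {"offset": [0.4,-0.98,0],"rot": [0,0,0],"claw": 1},
    {"offset": [0.4,-0.98,0],"rot": [0,0,0],"claw": 1},
    {"offset": [0.4,-0.98,0],"rot": [0,0,0],"claw": 1},
    {"offset": [0.4,-0.98,0],"rot": [0,0,0],"claw": 1},
    {"offset": [0.4,-0.98,0],"rot": [0,0,0],"claw": 1},
    {"offset": [0.4,-0.98,0],"rot": [0,0,0],"claw": 1},
    {"offset": [0.4,-0.98,0],"rot": [0,0,0],"claw": 1},
  ],
  squeeze=40,
)

```text
time: 1.6
tcp_pos: [241.5, -150.2, 231.1]
tcp_rot: [-180.0, 0.0, 11.4]
wrist_force: [0.7, 0.7, 0.1]
gripper_width: 85.3
grasp_force: 0.0
```

Call:
servo_tool(
  rows=[
    {"offset": [0.966,-0.62,0],"rot": [0,0,0],"claw": 1},
    {"offset": [0.966,-0.62,0],"rot": [0,0,0],"claw": 1},
    {"offset": [0.966,-0.62,0],"rot": [0,0,0],"claw": 1},
    {"offset": [0.966,-0.62,0],"rot": [0,0,0],"claw": 1},
    {"offset": [0.966,-0.62,0],"rot": [0,0,0],"claw": 1},
    {"offset": [0.966,-0.62,0],"rot": [0,0,0],"claw": 1},
    {"offset": [0.966,-0.62,0],"rot": [0,0,0],"claw": 1},
    {"offset": [0.966,-0.62,0.5],"rot": [0,0,0],"claw": 1},
    {"offset": [0.966,-0.62,0.9],"rot": [0,0,0],"claw": 1},
    {"offset": [0.966,-0.62,0.9],"rot": [0,0,0],"claw": 1},
    {"offset": [0.966,-0.62,0.9],"rot": [0,0,0],"claw": 1},
    {"offset": [0.966,-0.62,0.5],"rot": [0,0,0],"claw": 1},
  ],
)

```text
time: 3.1
tcp_pos: [540.7, 124.4, 118.3]
tcp_rot: [-179.4, 0.2, 12.7]
wrist_force: [-0.1, -1.1, 0.7]
gripper_width: 85.5
grasp_force: 0.0
```

Call:
servo_tool(
  rows=[
    {"offset": [0.966,-0.62,0],"rot": [0,0,0],"claw": 1},
    {"offset": [0.966,-0.62,0],"rot": [0,0,0],"claw": 1},
    {"offset": [0.966,-0.62,0],"rot": [0,0,0],"claw": 1},
    {"offset": [0,0,0],"rot": [0,0,0],"claw": 1},
    {"offset": [0,0,0],"rot": [0,0,0],"claw": 1},
  ],
)

```text
time: 3.72
tcp_pos: [617.8, 174.2, 120.6]
tcp_rot: [-178.3, 0.1, 15.0]
wrist_force: [0.7, -0.2, 0.4]
gripper_width: 85.5
grasp_force: 0.0
```

Run:
```python
from workcell import arm
import cv2,numpy as np
from h import *
ims=[]
for n in("top","side"):
    c=arm.capture(n)
    uv=c["mtx"]@(c["R"]@np.array([612.5,209.5,15])+c["t"]);uv=(uv/uv[2])[:2].astype(int);print(uv)
    a=max(uv[1]-70,0);b=uv[0]-65
    ims.append(cv2.resize(c["pixels"][a:a+140,b:b+130],(400,430),interpolation=cv2.INTER_CUBIC))
cv2.imwrite("pics/g1.png",np.hstack(ims)[:,:,::-1]);print(arm.get_obs()["tcp_pos"])
```

```text
[235 152]
[221 231]
[617.72869151 173.93415214 121.24598453]
```

View pics/g1.png

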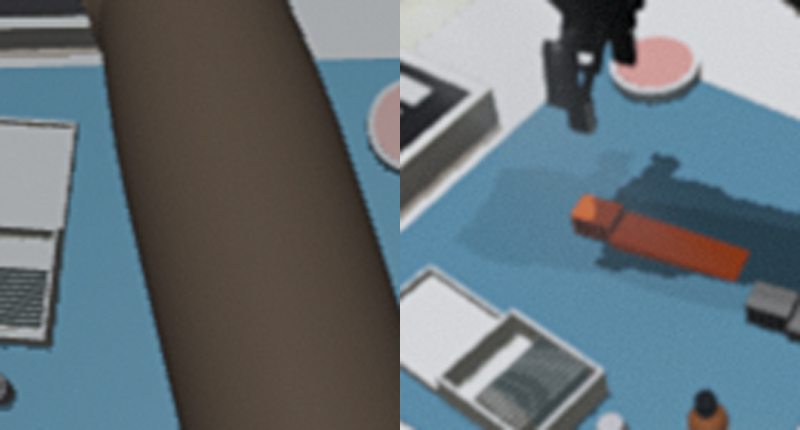

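Side crop: the block is clear at (590,215), with no collision. The arm stopped about 35 mm short and its yaw drifted, so I'll compute the correction.

```bash
cat >> h.py <<'E'
from scipy.spatial.transform import Rotation as Ro
def go(p,yaw,o=None):
    from workcell import arm
    o=o or arm.get_obs(); R=Ro.from_euler("xyz",o["tcp_rot"],degrees=True); G=Ro.from_euler("xyz",[180,0,yaw],degrees=True)
    print("t",o["time"],"tcp",o["tcp_pos"].round(2),o["tcp_rot"].round(2),"F",o["wrist_force"].round(2),"T",o["ft_torque"].round(2),"q",o["q"].round(1))
    print("after turn: units",(G.inv().apply(np.array(p)-o["tcp_pos"])/30).round(3),"rot units",((R.inv()*G).as_rotvec(degrees=True)/10).round(3))
E
python3 -c "
from h import *;go([612.5,209.5,60],11.3)"
```

```text
t 3.825 tcp [617.73 173.93 121.25] [-1.7832e+02  5.0000e-02  1.5010e+01] F [ 1.17 -0.17 -0.45] T [-0.04 -0.02  0.03] q [ 15.   21.    1.5  70.6   1.7 179.9]
after turn: units [ 0.061 -1.197  2.042] rot units [-0.168  0.011  0.371]
```

J6 is at its limit, so I'll use the equivalent half-turned grasp (tool yaw 191.3°).

Call:
servo_tool(
  rows=[
    {"offset": [0,0,0],"rot": [-0.168,0,0],"claw": 1},
    {"offset": [0,0,0],"rot": [0,0,-1],"claw": 1},
    {"offset": [0,0,0],"rot": [0,0,-1],"claw": 1},
    {"offset": [0,0,0],"rot": [0,0,-1],"claw": 1},
    {"offset": [0,0,0],"rot": [0,0,-1],"claw": 1},
    {"offset": [0,0,0],"rot": [0,0,-1],"claw": 1},
    {"offset": [0,0,0],"rot": [0,0,-1],"claw": 1},
    {"offset": [0,0,0],"rot": [0,0,-1],"claw": 1},
    {"offset": [0,0,0],"rot": [0,0,-1],"claw": 1},
    {"offset": [0,0,0],"rot": [0,0,-1],"claw": 1},
    {"offset": [0,0,0],"rot": [0,0,-1],"claw": 1},
    {"offset": [0,0,0],"rot": [0,0,-1],"claw": 1},
  ],
)

```text
time: 5.32
tcp_pos: [619.2, 170.6, 121.7]
tcp_rot: [180.0, -0.1, 125.7]
wrist_force: [0.8, 0.3, 0.0]
gripper_width: 85.3
grasp_force: 0.0
```

Call:
servo_tool(
  rows=[
    {"offset": [0,0,0],"rot": [0,0,-1],"claw": 1},
    {"offset": [0,0,0],"rot": [0,0,-1],"claw": 1},
    {"offset": [0,0,0],"rot": [0,0,-1],"claw": 1},
    {"offset": [0,0,0],"rot": [0,0,-1],"claw": 1},
    {"offset": [0,0,0],"rot": [0,0,-1],"claw": 1},
    {"offset": [0,0,0],"rot": [0,0,-1],"claw": 1},
    {"offset": [0,0,0],"rot": [0,0,-0.6],"claw": 1},
    {"offset": [0,0,0],"rot": [0,0,0],"claw": 1},
  ],
)

```text
time: 6.32
tcp_pos: [619.2, 170.7, 121.6]
tcp_rot: [179.9, 0.0, -168.7]
wrist_force: [-0.8, 0.2, 0.0]
gripper_width: 85.2
grasp_force: 0.0
```

```bash
python3 -c "
from h import *;go([612.5,209.5,60],191.3)"
```

```text
t 6.325 tcp [619.21 170.7  121.65] [ 179.87    0.   -168.66] F [-0.82  0.23  0.02] T [-0.05  0.01  0.  ] q [15.4 21.   1.6 70.6  0.1  4. ]
after turn: units [-0.034  1.312  2.055] rot units [0.013 0.    0.004]
```

Call:
servo_tool(
  rows=[
    {"offset": [-0.017,0.656,0],"rot": [0,0,0],"claw": 1},
    {"offset": [-0.017,0.656,0],"rot": [0,0,0],"claw": 1},
    {"offset": [0,0,0.8],"rot": [0,0,0],"claw": 1},
    {"offset": [0,0,0.8],"rot": [0,0,0],"claw": 1},
    {"offset": [0,0,0.8],"rot": [0,0,0],"claw": 0.8},
    {"offset": [0,0,0.6],"rot": [0,0,0],"claw": 0.65},
    {"offset": [0,0,0.4],"rot": [0,0,0],"claw": 0.65},
    {"offset": [0,0,0.3],"rot": [0,0,0],"claw": 0.65},
    {"offset": [0,0,0.25],"rot": [0,0,0],"claw": 0.65},
    {"offset": [0,0,0],"rot": [0,0,0],"claw": 0.65},
  ],
)

```text
time: 7.58
tcp_pos: [612.4, 209.9, 2.6]
tcp_rot: [179.8, -0.1, -168.6]
wrist_force: [0.5, -0.5, 0.1]
gripper_width: 55.8
grasp_force: 0.0
```

Run:
```python
from h import *
from workcell import arm
go([612.5,209.5,3],191.3)
c=arm.capture("side")
cv2.imwrite("pics/g2.png",cv2.resize(c["pixels"][160:290,150:300],(692,600),interpolation=cv2.INTER_CUBIC)[:,:,::-1])
```

```text
t 7.575 tcp [612.39 209.91   2.58] [ 1.7984e+02 -5.0000e-02 -1.6861e+02] F [ 0.49 -0.48  0.11] T [-0.04 -0.01 -0.02] q [18.8 25.1 -7.8 57.1  0.2  7.5]
after turn: units [-0.001 -0.014 -0.014] rot units [ 0.016 -0.005  0.009]
```

View pics/g2.png

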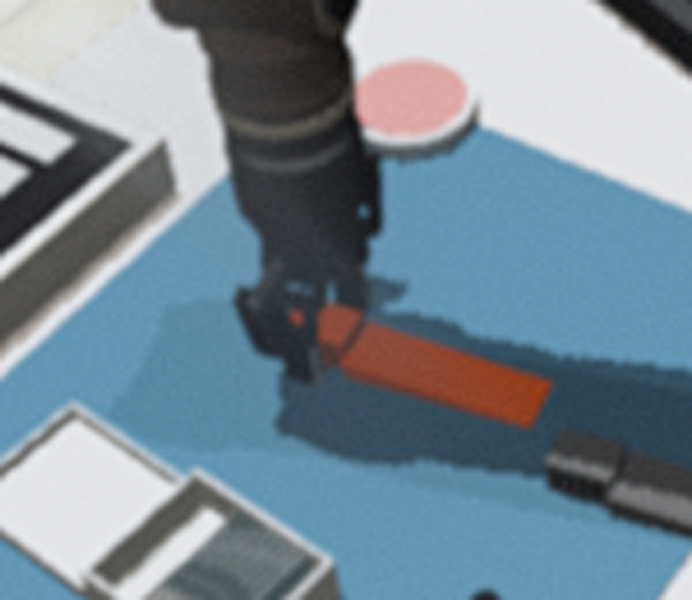

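The fingers straddle the block at (330,330). Closing and lifting.

Call:
servo_tool(
  rows=[
    {"offset": [0,0,0],"rot": [0,0,0],"claw": 0.3},
    {"offset": [0,0,0],"rot": [0,0,0],"claw": 0.1},
    {"offset": [0,0,0],"rot": [0,0,0],"claw": 0.1},
    {"offset": [0,0,0],"rot": [0,0,0],"claw": 0.1},
    {"offset": [0,0,-0.2],"rot": [0,0,0],"claw": 0.1},
    {"offset": [0,0,-0.6],"rot": [0,0,0],"claw": 0.1},
    {"offset": [0,0,-0.9],"rot": [0,0,0],"claw": 0.1},
    {"offset": [0,0,-0.9],"rot": [0,0,0],"claw": 0.1},
    {"offset": [0,0,-0.9],"rot": [0,0,0],"claw": 0.1},
  ],
  squeeze=70,
)

```text
time: 8.75
tcp_pos: [612.7, 209.7, 109.9]
tcp_rot: [179.8, 0.0, -168.6]
wrist_force: [1.4, 0.1, -0.5]
gripper_width: 26.9
grasp_force: 69.1
```

Call:
servo_tool(
  rows=[
    {"offset": [0,0,0],"rot": [0,0,-0.96],"claw": 0.1},
    {"offset": [0,0,0],"rot": [0,0,-0.96],"claw": 0.1},
    {"offset": [0,0,0],"rot": [0,0,-0.96],"claw": 0.1},
    {"offset": [0,0,0],"rot": [0,0,-0.96],"claw": 0.1},
    {"offset": [0,0,0],"rot": [0,0,-0.96],"claw": 0.1},
    {"offset": [0,0,0],"rot": [0,0,-0.96],"claw": 0.1},
    {"offset": [0.4,-0.09,0],"rot": [0,0,0],"claw": 0.1},
    {"offset": [0.85,-0.18,0],"rot": [0,0,0],"claw": 0.1},
    {"offset": [0.85,-0.18,0],"rot": [0,0,0],"claw": 0.1},
    {"offset": [0.85,-0.18,0],"rot": [0,0,0],"claw": 0.1},
    {"offset": [0.85,-0.18,0],"rot": [0,0,0],"claw": 0.1},
  ],
)

```text
time: 10.12
tcp_pos: [593.7, 92.0, 108.0]
tcp_rot: [179.9, 0.1, -111.2]
wrist_force: [-0.7, -0.7, -1.3]
gripper_width: 26.6
grasp_force: 69.1
```

Call:
servo_tool(
  rows=[
    {"offset": [0.85,-0.18,0],"rot": [0,0,0],"claw": 0.1},
    {"offset": [0.85,-0.18,0.2],"rot": [0,0,0],"claw": 0.1},
    {"offset": [0.6,-0.15,0.4],"rot": [0,0,0],"claw": 0.1},
    {"offset": [0.35,-0.1,0.4],"rot": [0,0,0],"claw": 0.1},
    {"offset": [0,0,0],"rot": [0,0,0],"claw": 0.1},
    {"offset": [0,0,0],"rot": [0,0,0],"claw": 0.1},
  ],
)

```text
time: 10.88
tcp_pos: [583.2, 14.3, 77.3]
tcp_rot: [179.9, 0.1, -111.0]
wrist_force: [0.0, -0.4, -0.8]
gripper_width: 27.0
grasp_force: 69.1
```

Run:
```python
from h import *
from workcell import arm
go([579.7,4.6,62],249.04)
ims=[]
import pickle;D={}
for n in("side","top"):
    c=arm.capture(n);D[n]=c
    a,b=(90,230) if n=="side" else (90,290)
    ims.append(cv2.resize(c["pixels"][a:a+130,b:b+130],(400,400),interpolation=cv2.INTER_CUBIC))
cv2.imwrite("pics/h1.png",np.hstack(ims)[:,:,::-1]);pickle.dump(D,open("c1.pkl","wb"))
```

```text
t 10.875 tcp [583.16  14.32  77.34] [ 1.7988e+02  1.4000e-01 -1.1098e+02] F [ 0.01 -0.36 -0.78] T [-0.03  0.04 -0.  ] q [  1.3  15.9 -11.1  63.1   0.2 -67.7]
after turn: units [ 0.344 -0.008  0.511] rot units [ 0.012  0.014 -0.002]
```

View pics/h1.png

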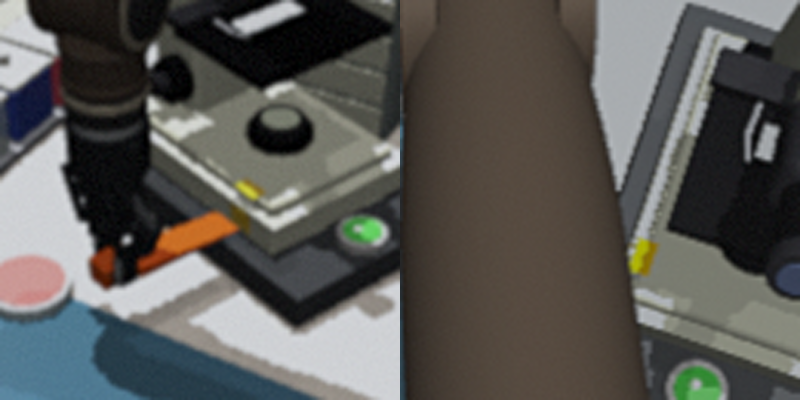

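The side view shows the shim held, with its tip at about crop (235,225) pointing at the sticker. The top view is blocked by the arm. I'll measure the held shim in the side view.

Run:
```python
from h import *
import pickle
c=pickle.load(open("c1.pkl","rb"))["side"];H=hsv(c)
m=cv2.inRange(H,(3,120,100),(17,255,255));m[:90]=0;m[200:]=0;m[:,:250]=0;m[:,345:]=0
k,l,s,ce=cv2.connectedComponentsWithStats(m);i=1+s[1:,4].argmax();print(s[i],ce[i])
P,u,v=pts(c,l==i);N=np.array([.3578,.9338]);L=np.array([.9338,-.3578]);F=np.array([527.85,-130.76])
a=(P[:,:2]-F)@N;b=(P[:,:2]-F)@L
for lo in range(0,150,12):
    q=(a>=lo)&(a<lo+12)
    if q.sum()>5: print(lo,q.sum(),"b",b[q].min().round(1),b[q].max().round(1),np.median(b[q]).round(1),"z",np.median(P[q,2]).round(1))
print("a min",np.sort(a)[:12].round(1))
r=cv2.boxPoints(cv2.minAreaRect(np.stack([u,v],1).astype(np.int32)))
hull=cv2.approxPolyDP(cv2.convexHull(np.stack([u,v],1).astype(np.int32)),1.5,True)[:,0]
for h in hull:
    x=ray(c,h,78.5)[:2]-F;print(h,"a",round(x@N,1),"b",round(x@L,1))
```

```text
[275 159  33  19 260] [291.38076923 166.79230769]
0 10 b 0.8 49.4 14.1 z 59.2
12 21 b -18.9 101.0 8.2 z 76.7
24 27 b -17.7 18.3 -2.5 z 78.1
36 31 b -19.3 15.3 -0.8 z 79.3
48 29 b -18.3 16.7 0.2 z 80.1
60 28 b -18.5 18.7 -0.6 z 81.0
72 30 b -18.3 18.3 -0.8 z 81.8
84 30 b -18.5 16.5 -3.1 z 83.4
96 19 b -21.5 5.5 -8.0 z 84.6
108 16 b -18.4 -0.8 -10.3 z 85.2
120 10 b -18.2 -6.4 -12.0 z 86.1
a min [-3.1 -2.1 -0.3  0.6  1.   1.3  1.4  1.7  1.9  2.   2.1  2.5]
[307 163] a 15.7 b -14.8
[285 174] a 101.1 b -14.7
[275 176] a 130.1 b -3.6
[282 166] a 85.0 b 21.3
[297 159] a 27.2 b 20.0
```

Call:
servo_tool(
  rows=[
    {"offset": [0.2,-0.008,0.2],"rot": [0.012,0.014,0],"claw": 0.1},
    {"offset": [0.18,0,0.35],"rot": [0,0,0],"claw": 0.1},
    {"offset": [0,0,0.27],"rot": [0,0,0],"claw": 0.1},
    {"offset": [0,0,0.1],"rot": [0,0,0],"claw": 0.1},
    {"offset": [0,0,0],"rot": [0,0,0],"claw": 0.1},
    {"offset": [0,0,0],"rot": [0,0,0],"claw": 0.1},
  ],
)

```text
time: 11.72
tcp_pos: [579.4, 3.2, 50.0]
tcp_rot: [-180.0, 0.0, -111.0]
wrist_force: [0.6, -0.8, -0.5]
gripper_width: 26.7
grasp_force: 69.1
```

```bash
cat > s.py <<'E'
from h import *
from workcell import arm
N=np.array([.3578,.9338]);L=np.array([.9338,-.3578]);F=np.array([527.85,-130.76])
o=arm.get_obs();x=o["tcp_pos"][:2]-F;f=o["wrist_force"]
print("t",o["time"],"pen %.2f b %.2f z %.2f"%(140-x@N,x@L,o["tcp_pos"][2]),o["tcp_rot"].round(2),"F out %.2f along %.2f up %.2f"%(f[:2]@N,f[:2]@L,f[2]),"T",o["ft_torque"].round(2),"grip",o["grasp_force"])
E
python3 s.py
```

```text
t 11.725 pen -3.59 b 0.24 z 50.04 [-179.97    0.   -110.99] F out -0.53 along 0.82 up -0.47 T [ 0.   -0.04 -0.01] grip 69.08617615699768
```

Call:
servo_tool(
  rows=[
    {"offset": [0,0,0.033],"rot": [0,0,0],"claw": 0.1},
    {"offset": [0,0,0.033],"rot": [0,0,0],"claw": 0.1},
    {"offset": [0,0,0],"rot": [0,0,0],"claw": 0.1},
  ],
)

```text
time: 12.1
tcp_pos: [579.2, 3.2, 47.8]
tcp_rot: [-180.0, -0.0, -111.0]
wrist_force: [-0.5, 0.2, -0.1]
gripper_width: 27.3
grasp_force: 69.1
```

```bash
python3 s.py
```

```text
t 12.1 pen -3.46 b -0.02 z 47.78 [-1.7999e+02 -1.0000e-02 -1.1099e+02] F out -0.02 along -0.58 up -0.07 T [ 0.03 -0.04  0.02] grip 69.08626556396484
```

Call:
servo_tool(
  rows=[
    {"offset": [0,0,0.033],"rot": [0,0,0],"claw": 0.1},
    {"offset": [0,0,0],"rot": [0,0,0],"claw": 0.1},
  ],
)

```text
time: 12.35
tcp_pos: [579.3, 3.2, 47.1]
tcp_rot: [-180.0, -0.0, -111.0]
wrist_force: [-0.5, 0.4, 1.4]
gripper_width: 26.7
grasp_force: 69.4
```

```bash
python3 s.py
```

```text
t 12.35 pen -3.53 b 0.12 z 47.08 [-1.7997e+02 -1.0000e-02 -1.1100e+02] F out 0.21 along -0.61 up 1.43 T [-0.12  0.21 -0.06] grip 69.42687392234802
```

Light contact at TCP z≈47.1, as expected. Sliding in to just before the earliest possible contact.

Call:
servo_tool(
  rows=[
    {"offset": [0.1,0,0],"rot": [0,0,0],"claw": 0.1},
    {"offset": [0.1,0,0],"rot": [0,0,0],"claw": 0.1},
    {"offset": [0.1,0,0],"rot": [0,0,0],"claw": 0.1},
    {"offset": [0.1,0,0],"rot": [0,0,0],"claw": 0.1},
    {"offset": [0.1,0,0],"rot": [0,0,0],"claw": 0.1},
    {"offset": [0.1,0,0],"rot": [0,0,0],"claw": 0.1},
    {"offset": [0.1,0,0],"rot": [0,0,0],"claw": 0.1},
    {"offset": [0.1,0,0],"rot": [0,0,0],"claw": 0.1},
  ],
)

```text
time: 13.35
tcp_pos: [570.7, -19.3, 47.0]
tcp_rot: [-180.0, 0.0, -111.0]
wrist_force: [0.5, 2.6, 4.0]
gripper_width: 27.0
grasp_force: 69.6
```

```bash
python3 s.py
```

```text
t 13.35 pen 20.63 b 0.14 z 46.96 [-179.97    0.   -110.99] F out 2.59 along -0.49 up 3.98 T [ 0.06  0.01 -0.02] grip 69.56265091896057
```

Call:
servo_tool(
  rows=[
    {"offset": [0,0,0.013],"rot": [0,0,0],"claw": 0.1},
    {"offset": [0,0,0],"rot": [0,0,0],"claw": 0.1},
  ],
)

```text
time: 13.6
tcp_pos: [570.6, -19.6, 46.6]
tcp_rot: [-180.0, -0.1, -111.0]
wrist_force: [0.3, -0.4, 5.3]
gripper_width: 27.0
grasp_force: 69.7
```

```bash
python3 s.py
```

```text
t 13.6 pen 20.90 b 0.13 z 46.59 [-1.7997e+02 -6.0000e-02 -1.1101e+02] F out -0.29 along 0.45 up 5.31 T [-0.36  0.24 -0.01] grip 69.74614262580872
```

Call:
servo_tool(
  rows=[
    {"offset": [0,0,-0.02],"rot": [0,0,0],"claw": 0.1},
    {"offset": [0,0,0],"rot": [0,0,0],"claw": 0.1},
  ],
)

```text
time: 13.85
tcp_pos: [570.5, -19.6, 46.9]
tcp_rot: [-180.0, -0.1, -111.0]
wrist_force: [0.7, -1.1, 3.9]
gripper_width: 27.1
grasp_force: 69.6
```

```bash
python3 s.py
```

```text
t 13.85 pen 20.93 b 0.08 z 46.92 [-1.7998e+02 -6.0000e-02 -1.1100e+02] F out -0.77 along 1.10 up 3.94 T [-0.6   0.04  0.08] grip 69.55380320549011
```

Call:
servo_tool(
  rows=[
    {"offset": [0.07,0,0],"rot": [0,0,0],"claw": 0.1},
    {"offset": [0.07,0,0],"rot": [0,0,0],"claw": 0.1},
  ],
)

```text
time: 14.1
tcp_pos: [569.2, -22.9, 47.1]
tcp_rot: [-180.0, 0.0, -111.0]
wrist_force: [0.4, 2.1, 3.0]
gripper_width: 26.9
grasp_force: 69.7
```

```bash
python3 s.py
```

```text
t 14.1 pen 24.51 b 0.01 z 47.08 [-1.7999e+02  3.0000e-02 -1.1098e+02] F out 2.08 along -0.35 up 2.97 T [0.11 0.   0.01] grip 69.67236757278442
```

Call:
servo_tool(
  rows=[
    {"offset": [0,0,-0.012],"rot": [0,0,0],"claw": 0.1},
    {"offset": [0.07,0,0],"rot": [0,0,0],"claw": 0.1},
    {"offset": [0.05,0,0],"rot": [0,0,0],"claw": 0.1},
  ],
)

```text
time: 14.48
tcp_pos: [567.6, -26.5, 47.2]
tcp_rot: [180.0, -0.0, -111.0]
wrist_force: [0.4, 1.1, 2.8]
gripper_width: 26.8
grasp_force: 69.5
```

```bash
python3 s.py
```

```text
t 14.475 pen 28.47 b -0.19 z 47.25 [ 1.7999e+02 -1.0000e-02 -1.1100e+02] F out 1.14 along 0.01 up 2.81 T [ 0.12 -0.02  0.02] grip 69.50679302215576
```

Call:
servo_tool(
  rows=[
    {"offset": [0.05,0,0],"rot": [0,0,0],"claw": 0.1},
    {"offset": [0.05,0,0],"rot": [0,0,0],"claw": 0.1},
  ],
)

```text
time: 14.72
tcp_pos: [566.6, -29.4, 47.3]
tcp_rot: [-180.0, -0.0, -111.0]
wrist_force: [0.9, 2.0, 2.6]
gripper_width: 26.7
grasp_force: 69.5
```

```bash
python3 s.py
```

```text
t 14.725 pen 31.47 b -0.05 z 47.31 [-1.80e+02 -1.00e-02 -1.11e+02] F out 2.14 along 0.09 up 2.62 T [ 0.1   0.   -0.08] grip 69.49018478393555
```

Call:
servo_tool(
  rows=[
    {"offset": [0.05,0,-0.01],"rot": [0,0,0],"claw": 0.1},
    {"offset": [0.05,0,0],"rot": [0,0,0],"claw": 0.1},
  ],
)

```text
time: 14.98
tcp_pos: [565.4, -32.3, 47.5]
tcp_rot: [180.0, -0.0, -111.0]
wrist_force: [-0.8, 0.6, 1.3]
gripper_width: 27.0
grasp_force: 69.4
```

```bash
python3 s.py
```

```text
t 14.975 pen 34.60 b -0.19 z 47.47 [ 1.7998e+02 -2.0000e-02 -1.1100e+02] F out 0.29 along -0.94 up 1.34 T [0.13 0.01 0.03] grip 69.38368678092957
```

Call:
servo_tool(
  rows=[
    {"offset": [0.05,0,0],"rot": [0,0,0],"claw": 0.1},
    {"offset": [0.05,0,0],"rot": [0,0,0],"claw": 0.1},
  ],
)

```text
time: 15.22
tcp_pos: [564.4, -35.0, 47.6]
tcp_rot: [180.0, -0.0, -111.0]
wrist_force: [0.5, 0.9, 0.3]
gripper_width: 26.8
grasp_force: 69.4
```

```bash
python3 s.py
```

```text
t 15.225 pen 37.51 b -0.08 z 47.58 [ 1.80e+02 -2.00e-02 -1.11e+02] F out 1.03 along 0.10 up 0.30 T [ 0.02 -0.01 -0.01] grip 69.35465812683105
```

Call:
servo_tool(
  rows=[
    {"offset": [0.05,0,0],"rot": [0,0,0],"claw": 0.1},
    {"offset": [0.05,0,0],"rot": [0,0,0],"claw": 0.1},
  ],
)

```text
time: 15.48
tcp_pos: [563.4, -37.8, 47.6]
tcp_rot: [-180.0, -0.0, -111.0]
wrist_force: [-0.4, 0.6, 1.0]
gripper_width: 26.9
grasp_force: 69.3
```

```bash
python3 s.py
```

```text
t 15.475 pen 40.47 b -0.08 z 47.61 [-1.80e+02 -1.00e-02 -1.11e+02] F out 0.40 along -0.63 up 0.97 T [0.1  0.01 0.01] grip 69.33242440223694
```

Call:
servo_tool(
  rows=[
    {"offset": [0.05,0,0],"rot": [0,0,0],"claw": 0.1},
    {"offset": [0.05,0,0],"rot": [0,0,0],"claw": 0.1},
  ],
)

```text
time: 15.72
tcp_pos: [562.3, -40.6, 47.7]
tcp_rot: [-180.0, -0.0, -111.0]
wrist_force: [0.8, 1.2, 0.7]
gripper_width: 26.4
grasp_force: 69.3
```

```bash
python3 s.py
```

```text
t 15.725 pen 43.47 b -0.04 z 47.66 [-1.7999e+02 -1.0000e-02 -1.1100e+02] F out 1.46 along 0.35 up 0.71 T [ 0.09  0.07 -0.04] grip 69.31915998458862
```

Call:
servo_tool(
  rows=[
    {"offset": [0.04,0,0],"rot": [0,0,0],"claw": 0.1},
    {"offset": [0.04,0,0],"rot": [0,0,0],"claw": 0.1},
  ],
)

```text
time: 15.98
tcp_pos: [561.5, -42.8, 47.7]
tcp_rot: [-180.0, -0.0, -111.0]
wrist_force: [-0.5, 0.8, 0.3]
gripper_width: 27.0
grasp_force: 69.3
```

```bash
python3 s.py
```

```text
t 15.975 pen 45.85 b -0.02 z 47.68 [-1.7999e+02 -1.0000e-02 -1.1100e+02] F out 0.60 along -0.78 up 0.35 T [ 0.08 -0.05 -0.01] grip 69.31216835975647
```

Call:
servo_tool(
  rows=[
    {"offset": [0.04,0,0],"rot": [0,0,0],"claw": 0.1},
    {"offset": [0.04,0,0],"rot": [0,0,0],"claw": 0.1},
  ],
)

```text
time: 16.23
tcp_pos: [560.8, -44.9, 47.7]
tcp_rot: [-180.0, 0.0, -111.0]
wrist_force: [0.5, 1.6, 0.5]
gripper_width: 26.8
grasp_force: 69.4
```

```bash
python3 s.py
```

```text
t 16.225 pen 48.04 b 0.02 z 47.72 [-1.7999e+02  1.0000e-02 -1.1099e+02] F out 1.70 along -0.11 up 0.52 T [ 0.28 -0.06  0.01] grip 69.35019493103027
```

Call:
servo_tool(
  rows=[
    {"offset": [0.04,0,0],"rot": [0,0,0],"claw": 0.1},
    {"offset": [0.04,0,0],"rot": [0,0,0],"claw": 0.1},
  ],
)

```text
time: 16.48
tcp_pos: [560.0, -46.9, 47.8]
tcp_rot: [-180.0, 0.0, -111.0]
wrist_force: [0.9, 3.1, 0.4]
gripper_width: 26.8
grasp_force: 69.2
```

```bash
python3 s.py
```

```text
t 16.475 pen 50.21 b 0.07 z 47.80 [-1.7998e+02  4.0000e-02 -1.1098e+02] F out 3.18 along -0.30 up 0.39 T [ 0.6  -0.17 -0.08] grip 69.23989176750183
```

Call:
servo_tool(
  rows=[
    {"offset": [0.035,0,0.005],"rot": [0,0,0],"claw": 0.1},
    {"offset": [0.035,0,0.005],"rot": [0,0,0],"claw": 0.1},
  ],
)

```text
time: 16.73
tcp_pos: [559.6, -48.7, 47.7]
tcp_rot: [-180.0, 0.1, -111.0]
wrist_force: [2.5, 6.1, 0.9]
gripper_width: 26.7
grasp_force: 69.5
```

```bash
python3 s.py
```

```text
t 16.725 pen 52.02 b 0.25 z 47.71 [-1.7996e+02  8.0000e-02 -1.1097e+02] F out 6.63 along 0.17 up 0.91 T [ 1.05 -0.23 -0.1 ] grip 69.4805359840393
```

Call:
servo_tool(
  rows=[
    {"offset": [0.03,0,0],"rot": [0,0,0],"claw": 0.1},
    {"offset": [0.03,0,0],"rot": [0,0,0],"claw": 0.1},
  ],
)

```text
time: 16.98
tcp_pos: [559.1, -50.1, 47.8]
tcp_rot: [-180.0, 0.1, -111.0]
wrist_force: [3.5, 6.8, 1.9]
gripper_width: 26.7
grasp_force: 69.4
```

```bash
python3 s.py
```

```text
t 16.975 pen 53.53 b 0.31 z 47.77 [-1.7995e+02  1.1000e-01 -1.1096e+02] F out 7.58 along 0.85 up 1.91 T [ 1.16 -0.31  0.01] grip 69.40683603286743
```

Call:
servo_tool(
  rows=[
    {"offset": [0,0,0],"rot": [0,0,0],"claw": 0.1},
    {"offset": [0,0,0],"rot": [0,0,0],"claw": 0.1},
    {"offset": [0,0,0],"rot": [0,0,0],"claw": 0.1},
    {"offset": [0,0,0],"rot": [0,0,0],"claw": 0.1},
  ],
)

```text
time: 17.48
tcp_pos: [559.0, -50.2, 47.7]
tcp_rot: [-180.0, 0.1, -111.0]
wrist_force: [2.4, 5.1, 2.3]
gripper_width: 27.2
grasp_force: 69.4
```

```bash
python3 s.py
python3 - <<'E'
from workcell import arm
import cv2
c=arm.capture("side")
cv2.imwrite("pics/f1.png",cv2.resize(c["pixels"][90:230,220:400],(772,600),interpolation=cv2.INTER_CUBIC)[:,:,::-1])
E
python3 s.py
```

```text
t 17.475 pen 53.64 b 0.30 z 47.74 [-1.7995e+02  9.0000e-02 -1.1097e+02] F out 5.65 along 0.38 up 2.33 T [ 1.1  -0.34 -0.02] grip 69.41641330718994
t 17.525 pen 53.62 b 0.31 z 47.76 [-1.7995e+02  9.0000e-02 -1.1097e+02] F out 5.99 along 0.57 up 2.65 T [ 1.08 -0.29 -0.07] grip 69.41666722297668
```

View pics/f1.png

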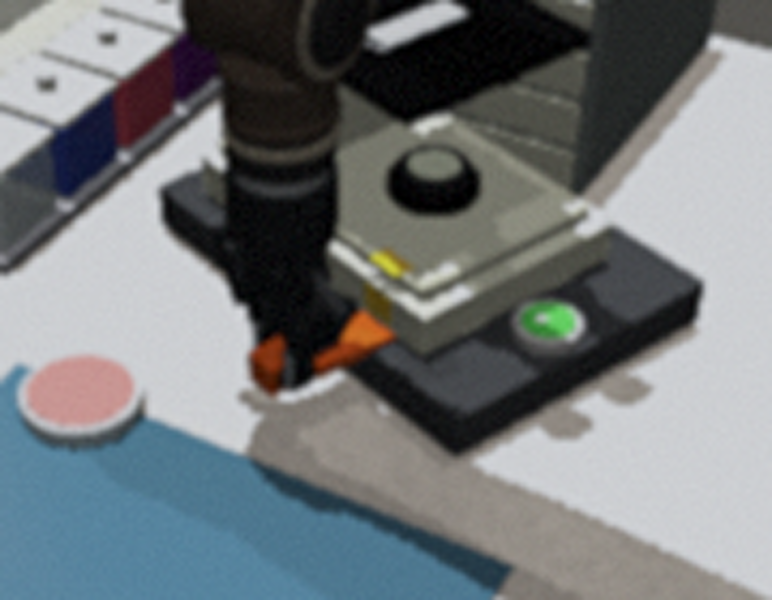

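The shim is under the base below the sticker, around crop pixel (375,330). It holds a steady drag of about 6 N, which is snug. Handing in.

```bash
python3 -c "
from workcell import arm
print(arm.sign_off())"
```

```text
the job is handed in; nothing more can be done
None
```

I slid the orange shim in under the yellow sticker, about 54 mm past the flank and square to it. It drags at roughly 6 N (4 to 10 N is snug), it is still in the gripper, and I handed the job in at about 17.5 s.

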